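Inspect the large ring on the hand-turned table

ROBOT

A 6-joint arm with a two-finger parallel gripper is mounted at the origin on the work surface. World frame = base frame: x ahead of the robot, y to its left, z up, the work surface at z = 0. Lengths are in m, angles in degrees, forces in N, time in s.
With the tool pointing down it reaches from about 0.35 to 0.875 m from the base axis. Payload 4.2 kg.
Tool frame: the origin (TCP) lies on the front face of the gripper's body, between the roots of the fingers; the fingertips stand 70 mm ahead of it and the grasp point (between the pads) lies 51 mm ahead of it; z points along the fingers, y is the line along which they close (so a half turn about z gives the same grasp; the last joint's range is limited). The gripper opens to 87 mm and grips with 3 to 60 N. Pads are 19 mm wide; open, the fingers measure 117 mm over their backs; the gripper's body (75 mm by 190 mm) begins 51 mm behind the grasp point.
Start: joints at [89.416, 22.042, 0.453, 0, -68.411, -14.817], TCP at [0.166, 0.603, 0.292] pointing down, gripper open.
Joint ranges: [-179.83, 179.83], [-69.29, 118.12], [-61.27, 80.66], [-181.25, 117.63], [-171.15, -9.14], [-177.46, 177.46]. Speed limits (degrees/s): [159.86, 159.86, 180, 180, 180, 180].

INTERFACE

Orientations are given as a 3x3 rotation matrix whose columns are the frame's x, y, z axes.
In Python, from station import r gives the robot as it stands.
- The arm moves only by the shell command python3 -m pendant 'ROWS' [OPENING]. ROWS is JSON, a list of rows, each a list of 2 entries, a list of its own where there are three numbers: the shift along the tool's x, y, z in mm, then the turn, a rotation vector about the tool's x, y, z in rad. A call has 1 to 10 rows; each row is the pose to reach, as a shift and turn from the pose commanded when the call began, along the tool's axes at that moment; what a row does not reach only later rows make up. A row lasts 1/10 s, in which the tool goes at most 50 mm and 8.59 degrees, less where a joint would pass 70% of its speed; a pose out of reach is approached as far as the arm can. A call with a gripper value outside its range is refused whole. OPENING is the opening, from 0 (shut) to 1 (fully open), set as the call begins (- or left out, the last holds). The fingers move at their own pace and stop on an object; the grip force is fixed at half the most. Time passes only in rows, so rows that repeat a pose let the fingers close. It gives the time, the measured TCP pose, the force, the opening and the grip force at its end, in the units of the state.
- r.sense(): the state, without advancing time (a new reading comes with each control period).
- r.capture(name): name is "scene" or "top" or "wrist"; returns a dict with "frame" (384x512x3 uint8, red, green, blue), "vertical_fov" (degrees; the focal length in pixels is half the picture's height over the tangent of half this angle, whatever the lens; pixels are square), "cx", "cy" (the principal point, pixels), "rvec" (rotation vector, rad) and "tvec" (3), from world to camera coordinates, as OpenCV has them. Camera axes: x right, y down, z forward; pixel columns grow to the right and rows downward; lengths in m; the calibration is good to about 2 mm. A picture is of the moment at which its call begins. There is no depth.
- r.finish_job(): hands the job in; it is judged then, once.
The state is a dict: "time_s": time; "joints": joint angles; "joint_velocities": joint speeds; "effort": joint torques, N m; "tcp_pos": TCP position; "ee_rot": TCP orientation; "wrist_force": force on the tool from outside, world axes, zero at the start; "moment": the same for the moment, N m; "gripper_width": opening from 0.0 (shut) to 1.0 (fully open); "gripper_force": force on a finger pad.
Only numpy, scipy, OpenCV 4.12 (cv2) and the standard library are available. Lean on these libraries where they do the work, as an engineer would, in place of code of your own. Each camera call takes 0.05 s, during which the arm holds its last target. There are 200 camera calls.

TASK

Take the larger of the two steel rings out of the specimen tray and set it down flat, without dropping it, inside the white circle in the middle of the black turntable. Then turn the table one full turn, either way, with the ring on it, from the pointer round to the pointer again (the upright knob near its rim is the handle), so that the ring is seen from all sides. Leave the other specimens standing in their compartments, and do not bump the dish or the bottle.

Things in the scene. Friction and masses are not known exactly. Their poses are not given: they have to be found in the camera images.
- tray: Shallow black plastic tray standing fixed on the bench, 190 x 190 mm, 16 mm high, four compartments (2 x 2) about 87 mm square, walls and divider walls 5 mm thick and 16 mm high, floor 5 mm thick. Origin: centre of its underside; x and y along its sides; compartment centres at x, y = +-46 mm. It stands on one side of the robot's middle line (left or right), the turntable on the other.
- ring_large: The larger steel ring, to be inspected: outer diameter 46 mm, bore 28 mm, 35 mm high, about 0.3 kg, standing flat in one of the compartments (any of them) and rising 19 mm or more above the tray's walls. Origin: centre of its underside; z up along its axis.
- ring_small: The smaller steel ring, to be left: outer diameter 32 mm, bore 18 mm, 35 mm high. Origin: centre of its underside, z up.
- disc: Solid steel cylinder without a bore, to be left: diameter 46 mm, 35 mm high. Origin: centre of its underside, z up.
- block: Square steel block, to be left: 34 x 34 mm, 35 mm high. Origin: centre of its underside, z up, x and y along its sides.
- stand: Grey round foot of the turntable, fixed on the bench. Origin: on the turning axis, at bench height; x points along the pointer.
- pointer (a point): Tip of the small steel pointer that stands out from the foot just beyond the plate's rim, 136 mm from the turning axis and 38 mm above the bench; it is below the plate's top and does not turn.
- table_centre (a point): Centre of the top face of the black round turntable plate, on its vertical turning axis, 44 mm above the bench. Plate 224 mm in diameter, 12 mm thick. A thin white circle of 76 mm diameter (look only, flush) is drawn about this point. z is up; x points to the knob and turns with the plate.
- knob_top (a point): Centre of the top of the upright round grey knob, 16 mm in diameter, that stands on the plate 95 mm from the turning axis and turns with the plate; its top is 89 mm above the bench, 45 mm above the plate's top (its lowest 4 mm is a collar 20 mm in diameter). It spins freely about its own vertical axis, so fingers that hold it need not turn as the plate goes round.
- turntable (a joint): Angle of the plate, rad, positive anticlockwise seen from above; 0 at the start, when the knob stands at the pointer; + or -6.28 after one full turn. It has no stops, stays where it is left, and needs about 1 to 2 N at the knob.
- dish: Low glass dish standing loose on the bench, 60 mm in diameter, 18 mm high, between tray and turntable on the robot's side. Origin: centre of its underside.
- bottle: White bottle standing loose on the bench between tray and turntable on the far side, 56 mm in diameter, 130 mm high. Origin: centre of its underside.
Not all that is in view belongs to the job. Leave any purple look-alike of the ring_small alone.

How it is judged:
By the outcome, as a careful person would: the job done as asked, in the order asked, and still so for the second after the job is handed in, with the robot touching nothing.
It also fails if it takes over 72 s, if anything falls off the work surface, if the arm or the gripper's body presses on something with over 40 N, if the wrist force passes 120 N, or if a joint passes its speed limit or range.

## Working session

There is one attempt and no reset: what is moved stays moved. The work goes in short steps, Python scripts to look and compute and a shell command to move; the robot and the scene stay as the last step left them, time stands still between calls to the robot, and variables do not carry over. Pictures are saved under pics/ and viewed, at most 10 in all, crops included, and the job is handed in when it is done.

```bash
ls; mkdir -p pics; cat > h.py <<'E'
import numpy as np, cv2
from station import r
def cap(n):
    c=r.capture(n); h=c["frame"].shape[0]
    f=h/2/np.tan(np.radians(c["vertical_fov"])/2)
    c["K"]=np.array([[f,0,c["cx"]],[0,f,c["cy"]],[0,0,1.]])
    c["R"]=cv2.Rodrigues(np.array(c["rvec"],float))[0]; c["t"]=np.array(c["tvec"],float).ravel()
    c["bgr"]=cv2.cvtColor(c["frame"],cv2.COLOR_RGB2BGR); return c
def ray(c,uv,z):
    d=c["R"].T@np.linalg.inv(c["K"])@np.array([uv[0],uv[1],1.]); o=-c["R"].T@c["t"]
    return o+d*(z-o[2])/d[2]
def proj(c,p):
    q=c["K"]@(c["R"]@np.array(p,float)+c["t"]); return q[:2]/q[2]
E
python3 - <<'E'
from h import *
for n in("top","scene"):
    c=cap(n); cv2.imwrite(f"pics/{n}0.png",c["bgr"]); print(n,c["K"][0,0],-c["R"].T@c["t"],c["R"][2], {k:v for k,v in c.items() if k in("vertical_fov","cx","cy")}, [k for k in c])
s=r.sense();print(s["ee_rot"],s["tcp_pos"],s["time_s"])
E
```

```text
pics
top 454.65973615994307 [ 3.09307688e-01 -1.58528190e-04  1.22507419e+00] [ 0.22694737 -0.01394564 -0.97380717] {'vertical_fov': 45.78806698807232, 'cx': 250.39894565516792, 'cy': 187.8826837240277} ['frame', 'vertical_fov', 'cx', 'cy', 'rvec', 'tvec', 'K', 'R', 't', 'bgr']
scene 366.3068781481159 [ 0.90618438 -0.608833    0.6683628 ] [-0.39427732  0.67093345 -0.62800772] {'vertical_fov': 55.32262327084491, 'cx': 256.2997779143025, 'cy': 193.39953249681415} ['frame', 'vertical_fov', 'cx', 'cy', 'rvec', 'tvec', 'K', 'R', 't', 'bgr']
[[ 9.64040314e-01 -2.65755737e-01 -4.01472538e-04]
 [-2.65756008e-01 -9.64038347e-01 -1.95194488e-03]
 [ 1.31705629e-04  1.98844730e-03 -9.99998014e-01]] [0.1658758  0.60216887 0.29126677] 0.1
```

View pics/top0.png

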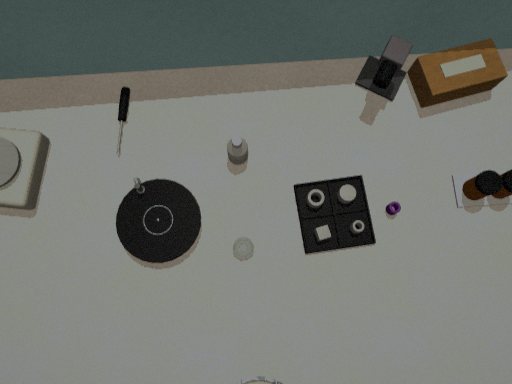

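View pics/scene0.png

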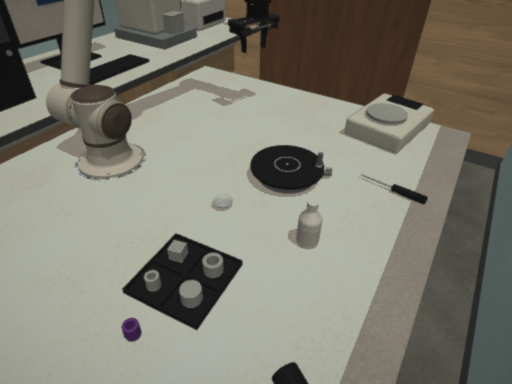

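The top view shows the turntable at (158,220), its knob at (138,184), the bottle at (237,150), the dish at (243,248) and the tray at (334,214). The candidates are:
- (316,199): wide bored ring
- (358,227): narrow bored ring
- (347,194): disc, no bore
- (323,233): block
- (393,208): purple ring outside the tray

The one at (316,199) fits, because it has a bore and the larger diameter. I'll confirm that in a crop and measure.

```bash
python3 - <<'E'
from h import *
c=cap("top"); s=cap("scene"); g=c["bgr"]
a=cv2.resize(g[165:265,285:410],None,fx=4,fy=4,interpolation=cv2.INTER_CUBIC)
b=cv2.resize(g[165:270,105:205],None,fx=3,fy=3,interpolation=cv2.INTER_CUBIC)
H=max(a.shape[0],b.shape[0]); P=lambda i:cv2.copyMakeBorder(i,0,H-i.shape[0],0,0,0)
cv2.imwrite("pics/crop1.png",np.hstack([P(a),P(b)])[:, :800])
gray=cv2.cvtColor(g,cv2.COLOR_BGR2GRAY)
# plate: dark blob; tray: dark blob
m=(gray<60).astype(np.uint8)
for k in cv2.findContours(m,cv2.RETR_EXTERNAL,cv2.CHAIN_APPROX_NONE)[0]:
    if cv2.contourArea(k)>1500:
        x,y,w,h=cv2.boundingRect(k)
        if 100<x<380 and y>120:
            e=cv2.fitEllipse(k); q=cv2.minAreaRect(k); print("dark",x,y,w,h,cv2.contourArea(k),e,q)
            print(" e@44mm",ray(c,e[0],.044)," box@16mm",[ray(c,p,.016)[:2].round(4).tolist() for p in cv2.boxPoints(q)])
# bright things in tray and plate
for (x0,y0,x1,y1),z in(((298,180,371,249),.040),((135,198,180,244),.044)):
    sub=(gray[y0:y1,x0:x1]>90).astype(np.uint8)
    for k in cv2.findContours(sub,cv2.RETR_EXTERNAL,cv2.CHAIN_APPROX_NONE)[0]:
        if cv2.contourArea(k)>40:
            e=cv2.fitEllipse(k+[x0,y0]); print("bright",e,cv2.contourArea(k),ray(c,e[0],z).round(4), np.array(e[1])*1.2/454)
E
```

```text
dark 116 179 85 84 5414.0 ((158.09222412109375, 220.79478454589844), (81.28844451904297, 84.83714294433594), 58.256675720214844) ((157.9000244140625, 220.80001831054688), (81.840087890625, 84.9705810546875), 63.43495178222656)
 e@44mm [0.51221537 0.23047643 0.044     ]  box@16mm [[0.5754, 0.3878], [0.6687, 0.179], [0.4597, 0.0878], [0.3736, 0.2908]]
dark 294 176 81 78 4746.5 ((333.4949035644531, 214.19766235351562), (79.55418395996094, 82.96636199951172), 116.94144439697266) ((333.978515625, 213.8550262451172), (69.61061096191406, 72.39503479003906), 81.57302856445312)
 e@44mm [ 0.49903484 -0.23052902  0.044     ]  box@16mm [[0.5921, -0.1345], [0.6089, -0.3336], [0.4192, -0.3373], [0.4039, -0.145]]
bright ((323.1210632324219, 231.87115478515625), (13.430727005004883, 14.02629280090332), 136.31393432617188) 136.5 [ 0.4549 -0.1992  0.04  ] [0.03549972 0.0370739 ]
bright ((358.0540466308594, 225.44955444335938), (10.299707412719727, 11.155488967895508), 159.25682067871094) 88.5 [ 0.4656 -0.2924  0.04  ] [0.0272239  0.02948587]
bright ((300.08367919921875, 242.6752166748047), (4.153941631317139, 43.28687286376953), 175.4589080810547) 73.5 [ 0.4307 -0.1365  0.04  ] [0.01097958 0.11441464]
bright ((315.57928466796875, 196.98028564453125), (15.215556144714355, 16.250871658325195), 153.3446502685547) 192.5 [ 0.5491 -0.1887  0.04  ] [0.04021733 0.04295385]
bright ((347.42974853515625, 192.31410217285156), (15.135820388793945, 16.154720306396484), 138.28500366210938) 190.5 [ 0.5561 -0.2748  0.04  ] [0.04000657 0.0426997 ]
bright ((367.2676696777344, 186.49754333496094), (5.575567722320557, 44.704010009765625), 173.87472534179688) 108.5 [ 0.5684 -0.3296  0.04  ] [0.01473718 0.11816038]
```

View pics/crop1.png

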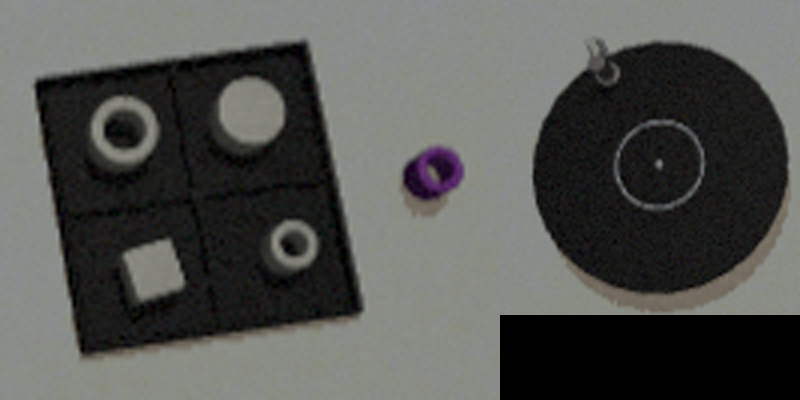

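The crop confirms it: (316,199) is the large bored ring, (358,227) is the small one and (347,194) is the solid disc. Next I'll get the bottle position, the wrist camera mounting and the knob.

```bash
python3 - <<'E'
from h import *
c=cap("top"); s=cap("scene"); w=cap("wrist"); st=r.sense()
R=np.array(st["ee_rot"]); p=np.array(st["tcp_pos"])
o=-w["R"].T@w["t"]; print("cam in tool",R.T@(o-p),"axis in tool",R.T@w["R"][2],"imgx",R.T@w["R"][0],w["K"][0,0])
print("proj plate",proj(w,(.512,.23,.044)))
print("white",ray(c,(158,219.3),.044),"scene",ray(s,(288,164),.044))
print("bottle top",ray(c,(237,138),.13),"base scene",ray(s,(309,241),0))
print("dish",ray(c,(243,248),.01))
for z in(.02,.04):print("ring",ray(s,(213,258),.040))
C=ray(c,(158,219.3),.044)
print(proj(s,(.549,-.189,.04)),proj(c,(.549,-.189,.04)))
print("knob scene",ray(s,(320,153),.089))
print((R.T@(np.array([.51,.23,.30])-p)*1000).round())
E
```

```text
cam in tool [ 0.08207443 -0.00029112 -0.09386131] axis in tool [-0.29274714  0.00197994  0.95618784] imgx [ 0.00113517  0.99999787 -0.00172312] 302.56667088644394
proj plate [ 613.05277426 -394.27062225]
white [0.5161986  0.23063766 0.044     ] scene [0.52123905 0.23088017 0.044     ]
bottle top [0.69652751 0.0094664  0.13      ] base scene [0.6970308  0.01424978 0.        ]
dish [0.42980663 0.01300233 0.01      ]
ring [ 0.54981478 -0.18618688  0.04      ]
ring [ 0.54981478 -0.18618688  0.04      ]
[211.9492252 258.6662272] [315.68966824 197.00638326]
knob scene [0.6015994  0.27253894 0.089     ]
[431. 268.  -8.]
```

```bash
python3 -m pendant '[[[20,12,0],[0,0,0]],[[60,36,0],[0,0,0]],[[102,62,0],[0,0,0]],[[144,88,0],[0,0,0]],[[186,114,0],[0,0,0]],[[228,140,0],[0,0,0]],[[270,166,0],[0,0,0]],[[312,192,0],[0,0,0]],[[354,218,0],[0,0,0]],[[390,240,0],[0,0,0]]]' 0.75
python3 -m pendant '[[[30,20,-8],[0,0,0]],[[43,27,-8],[0,0,0]],[[43,27,-8],[0,0,0]],[[43,27,-8],[0,0,0]]]'
python3 - <<'E'
from h import *
w=cap("wrist"); cv2.imwrite("pics/w1.png",w["bgr"]); import pickle
pickle.dump({k:w[k] for k in("K","R","t","bgr")},open("w1.pkl","wb"))
print(r.sense()["joints"],r.sense()["tcp_pos"])
for p in((.517,.231,.044),):print(proj(w,p))
E
```

```text
time_s: 1.35
tcp_pos: [0.4794, 0.2656, 0.2925]
ee_rot: [[0.964, -0.266, 0.0], [-0.266, -0.964, 0.0], [0.0, -0.0, -1.0]]
wrist_force: [0.8, 0.3, 1.0]
gripper_width: 0.748
gripper_force: 0.0
time_s: 1.75
tcp_pos: [0.5121, 0.2304, 0.2998]
ee_rot: [[0.964, -0.266, -0.001], [-0.266, -0.964, 0.0], [-0.001, 0.0, -1.0]]
wrist_force: [0.1, 0.1, -0.3]
gripper_width: 0.748
gripper_force: 0.0
[ 4.07961204e+01  1.55623582e+01 -7.91544354e+00 -2.51731080e-02
 -6.65530633e+01  3.38632337e+01] [0.51184585 0.23079361 0.2999214 ]
[251.83455182 166.80140376]
```

View pics/w1.png

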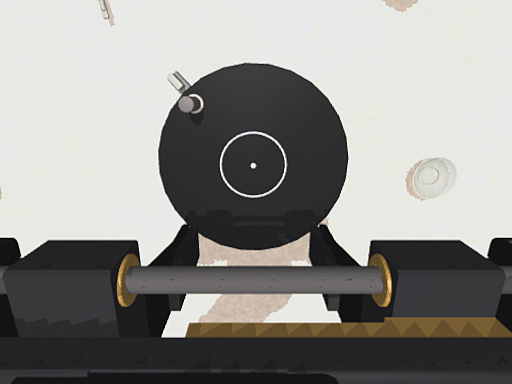

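The wrist view shows the white circle's centre dot at about (253,165), the knob top at about (186,104) with its collar at (196,104), and the pointer at (178,81). I'll measure these precisely.

```bash
python3 - <<'E'
from h import *
import pickle
w=pickle.load(open("w1.pkl","rb")); g=cv2.cvtColor(w["bgr"],cv2.COLOR_BGR2GRAY)
m=np.zeros_like(g); sub=g[125:205,215:292]; m[125:205,215:292]=(sub>110)
for k in cv2.findContours(m,cv2.RETR_EXTERNAL,cv2.CHAIN_APPROX_NONE)[0]:
    if cv2.contourArea(k)>500:
        e=cv2.fitEllipse(k); print("circle",e); C=ray(w,e[0],.044); print(C)
cr=cv2.resize(w["bgr"][65:125,160:215],None,fx=8,fy=8,interpolation=cv2.INTER_NEAREST); cv2.imwrite("pics/knob.png",cr)
for uv in((186,104),):
    K=ray(w,uv,.089); print("knob",K,np.linalg.norm((K-C)[:2]))
P=ray(w,(173,75),.038);print("pointer",P,np.linalg.norm((P-C)[:2]),np.degrees(np.arctan2(*(P-C)[1::-1])),np.degrees(np.arctan2(*(K-C)[1::-1])))
E
```

```text
circle ((252.88987731933594, 164.0709991455078), (65.64756774902344, 66.54228973388672), 93.4841537475586)
[0.51983408 0.22892776 0.044     ]
knob [0.60328225 0.27306519 0.089     ] 0.09440185741536847
pointer [0.63809876 0.28753221 0.038     ] 0.1319887043804295 26.360088508562175 27.875273159236947
```

View pics/knob.png

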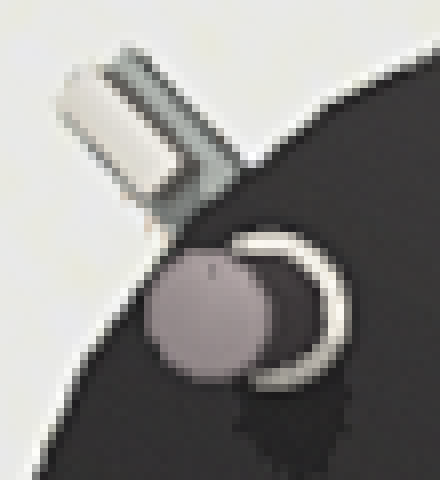

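```bash
python3 -m pendant '[[[7,18,0],[0,0,0]],[[21,56,0],[0,0,0]],[[36,97,0],[0,0,0]],[[52,138,0],[0,0,0]],[[67,179,0],[0,0,0]],[[82,220,0],[0,0,0]],[[97,261,0],[0,0,0]],[[113,302,10],[0,0,0]],[[128,343,20],[0,0,0]],[[140,376,30],[0,0,0]]]'
python3 -m pendant '[[[7,18,10],[0,0,0]],[[7,18,20],[0,0,0]],[[7,18,20],[0,0,0]],[[7,18,20],[0,0,0]]]'
cat > ring.py <<'E'
from h import *
import sys
z=float(sys.argv[1]); n=sys.argv[2]
w=cap("wrist"); g=cv2.cvtColor(w["bgr"],cv2.COLOR_BGR2GRAY); cv2.imwrite(f"pics/{n}.png",w["bgr"])
st=r.sense(); R=np.array(st["ee_rot"]); p=np.array(st["tcp_pos"]); print("tcp",p,"F",st["wrist_force"])
cs,hi=cv2.findContours((g>110).astype(np.uint8),cv2.RETR_CCOMP,cv2.CHAIN_APPROX_NONE)
for k,h in zip(cs,hi[0]):
    a=cv2.contourArea(k)
    if 60<a<4000 and len(k)>5:
        e=cv2.fitEllipse(k); q=ray(w,e[0],z); print("hole" if h[3]>=0 else "blob",np.round(e[0],1),np.round(e[1],1),a,q.round(4),"tool mm",(R.T@(q-p)*1000).round(1))
E
python3 ring.py .04 w2
```

```text
time_s: 2.8
tcp_pos: [0.5471, -0.1711, 0.2701]
ee_rot: [[0.964, -0.265, 0.0], [-0.265, -0.964, -0.0], [0.0, 0.0, -1.0]]
wrist_force: [1.3, -0.3, 1.2]
gripper_width: 0.749
gripper_force: 0.0
time_s: 3.2
tcp_pos: [0.5495, -0.1878, 0.2504]
ee_rot: [[0.965, -0.264, -0.0], [-0.264, -0.965, -0.0], [-0.0, 0.0, -1.0]]
wrist_force: [0.2, -0.2, 0.2]
gripper_width: 0.749
gripper_force: 0.0
tcp [ 0.54980171 -0.18767381  0.25089315] F [ 0.17698074 -0.42841855 -0.18549844]
blob [121.  288.6] [ 8.5 31.4] 102.5 [ 0.4645 -0.0044  0.04  ] tool mm [-130.8 -154.3  210.8]
blob [382.3 282.9] [14.6 42.9] 112.0 [ 0.3916 -0.2998  0.04  ] tool mm [-123.2  149.9  210.8]
blob [362.2 259.5] [11.1 15. ] 106.5 [ 0.428  -0.2821  0.04  ] tool mm [-92.7 123.2 210.8]
blob [287.4 252.2] [27.5 34. ] 686.5 [ 0.4593 -0.2026  0.04  ] tool mm [-83.5  38.3 210.8]
blob [368.5 224.9] [25.2 28.4] 560.0 [ 0.4683 -0.2956  0.04  ] tool mm [-50.3 125.6 210.8]
hole [368.6 225.2] [15.3 17.8] 211.5 [ 0.468  -0.2957  0.04  ] tool mm [-50.6 125.7 210.8]
blob [256.2 176.7] [41.9 42.7] 1401.5 [ 0.5529 -0.1916  0.04  ] tool mm [  3.8   3.  210.9]
hole [256.2 177. ] [26.6 28.1] 586.5 [ 0.5526 -0.1915  0.04  ] tool mm [  3.5   3.  210.9]
blob [336.8 148.2] [42.6 46. ] 1534.5 [ 0.5601 -0.2778  0.04  ] tool mm [ 33.5  84.2 210.9]
hole [451.3 158. ] [32.3 49.3] 1239.5 [ 0.5195 -0.3886  0.04  ] tool mm [ 23.6 201.8 210.9]
```

View pics/w2.png

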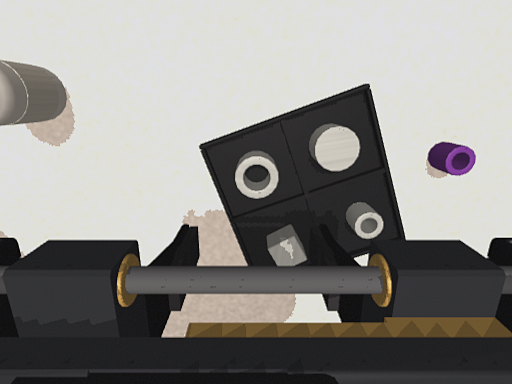

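The ring is at (256,177) in the wrist view, 3.6 and 3 mm from the tool axis. The disc (337,148), small ring (368,225) and block (287,250) are clear of the fingers. I'm descending so the tips stay just above the walls.

```bash
python3 -m pendant '[[[2,2,20],[0,0,0]],[[4,3,60],[0,0,0]],[[4,3,100],[0,0,0]],[[4,3,125],[0,0,0]],[[4,3,140],[0,0,0]],[[4,3,150],[0,0,0]],[[4,3,157],[0,0,0]],[[4,3,161],[0,0,0]],[[4,3,161],[0,0,0]]]'
python3 ring.py .04 w3
```

```text
time_s: 4.15
tcp_pos: [0.5529, -0.1925, 0.0896]
ee_rot: [[0.964, -0.265, 0.001], [-0.265, -0.964, -0.0], [0.001, -0.0, -1.0]]
wrist_force: [-0.2, -0.5, -0.8]
gripper_width: 0.754
gripper_force: 0.0
tcp [ 0.55304448 -0.19263748  0.08988688] F [0.04310436 0.51835095 0.05544965]
blob [184.2 317.6] [29.4 51.7] 923.5 [ 0.5275 -0.1445  0.04  ] tool mm [-37.5 -39.6  49.8]
blob [382.5 282.5] [14.1 43.5] 127.0 [ 0.5205 -0.2567  0.04  ] tool mm [-14.4  70.4  49.9]
blob [124.4 282.7] [13.7 42.6] 133.0 [ 0.5578 -0.1205  0.04  ] tool mm [-14.6 -70.8  49.9]
blob [251.6 249.6] [64.5 75.4] 1864.0 [ 0.5588 -0.1929  0.04  ] tool mm [ 5.5 -1.2 49.9]
```

View pics/w3.png

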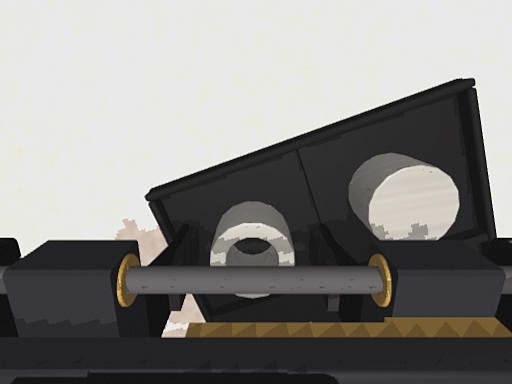

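The ring sits centred between the fingers and clear of the walls. Closing now.

```bash
python3 -m pendant '[[[0,0,0],[0,0,0]],[[0,0,0],[0,0,0]],[[0,0,0],[0,0,0]],[[0,0,0],[0,0,0]],[[0,0,0],[0,0,0]],[[0,0,0],[0,0,0]]]' 0
python3 -m pendant '[[[0,0,0],[0,0,0]],[[0,0,-3],[0,0,0]],[[0,0,-8],[0,0,0]],[[0,0,-16],[0,0,0]],[[0,0,-28],[0,0,0]],[[0,0,-45],[0,0,0]],[[0,0,-65],[0,0,0]],[[0,0,-85],[0,0,0]],[[0,0,-98],[0,0,0]],[[0,0,-100],[0,0,0]]]'
python3 ring.py .12 w4
```

```text
time_s: 4.8
tcp_pos: [0.5529, -0.1927, 0.0897]
ee_rot: [[0.964, -0.265, 0.001], [-0.265, -0.964, -0.0], [0.001, -0.0, -1.0]]
wrist_force: [-0.5, 0.4, 3.4]
gripper_width: 0.52
gripper_force: 30.0
time_s: 5.8
tcp_pos: [0.5536, -0.1928, 0.1918]
ee_rot: [[0.964, -0.265, 0.005], [-0.265, -0.964, -0.001], [0.005, -0.001, -1.0]]
wrist_force: [1.2, -0.4, -3.0]
gripper_width: 0.516
gripper_force: 30.0
tcp [ 0.55298407 -0.19271569  0.19065629] F [ 0.98774375 -0.32809207 -3.71821597]
blob [302.6 317.4] [10.7 60.6] 330.5 [ 0.492  -0.2092  0.12  ] tool mm [-54.6  32.2  70.5]
blob [286.6 300.1] [15.5 28.9] 292.5 [ 0.5078 -0.2022  0.12  ] tool mm [-41.3  21.2  70.5]
blob [466.7 308. ] [14.9 40.6] 415.0 [ 0.4709 -0.3136  0.12  ] tool mm [-47.2 138.4  70.5]
blob [228.9 307.9] [30.9 80.2] 1377.0 [ 0.5119 -0.1647  0.12  ] tool mm [-47.3 -16.   70.5]
blob [ 42.9 314.6] [14.9 58.7] 602.5 [ 0.5391 -0.046   0.12  ] tool mm [ -52.5 -137.7   70.6]
blob [159.5 282.8] [10.2 42.2] 112.0 [ 0.5414 -0.1278  0.12  ] tool mm [-28.6 -59.4  70.6]
blob [348.6 283.3] [ 8.9 42.3] 119.0 [ 0.5095 -0.2429  0.12  ] tool mm [-28.8  60.   70.5]
blob [378.1 233.7] [ 9.8 25.9] 105.0 [ 0.5385 -0.266   0.12  ] tool mm [ 5.3 74.5 70.6]
blob [253.4 250.3] [66.1 75.3] 1881.0 [ 0.5477 -0.191   0.12  ] tool mm [-5.7 -0.2 70.6]
blob [350.3 166.4] [51.3 56.3] 2268.5 [ 0.5836 -0.2571  0.12  ] tool mm [46.4 54.  70.7]
```

The ring is held: 30 N grip and about 3.7 N of weight. Carrying it to above the plate centre.

```bash
python3 -m pendant '[[[-2,-6,-4],[0,0,0]],[[-8,-21,-10],[0,0,0]],[[-17,-46,-15],[0,0,0]],[[-28,-78,-15],[0,0,0]],[[-41,-114,-15],[0,0,0]],[[-54,-150,-15],[0,0,0]],[[-67,-186,-15],[0,0,0]],[[-80,-222,-15],[0,0,0]],[[-93,-258,-15],[0,0,0]],[[-106,-294,-15],[0,0,0]]]'
python3 -m pendant '[[[-12,-33,0],[0,0,0]],[[-22,-61,0],[0,0,0]],[[-30,-84,0],[0,0,0]],[[-35,-97,0],[0,0,0]],[[-37,-103,0],[0,0,0]],[[-37,-104,0],[0,0,0]],[[-37,-104,0],[0,0,0]],[[-37,-104,0],[0,0,0]],[[-37,-104,0],[0,0,0]]]'
python3 ring.py .044 w5
python3 - <<'E'
from h import *
st=r.sense();R=np.array(st["ee_rot"]);p=np.array(st["tcp_pos"])
print(R.round(4),(R.T@(np.array([.5202,.2289,.1287])-p)*1000).round(1))
w=cap("wrist");print(proj(w,(.5197,.229,.044)))
E
```

```text
time_s: 6.85
tcp_pos: [0.5273, 0.1213, 0.204]
ee_rot: [[0.964, -0.265, -0.001], [-0.265, -0.964, -0.0], [-0.001, 0.001, -1.0]]
wrist_force: [0.5, 0.4, -2.0]
gripper_width: 0.519
gripper_force: 30.0
time_s: 7.75
tcp_pos: [0.5206, 0.2281, 0.2043]
ee_rot: [[0.964, -0.267, -0.0], [-0.267, -0.964, -0.0], [-0.0, 0.0, -1.0]]
wrist_force: [-0.2, 0.1, -3.1]
gripper_width: 0.52
gripper_force: 30.0
tcp [0.52058957 0.22817325 0.20430421] F [-0.3544214   0.25285953 -2.8144852 ]
blob [254.5 311.5] [ 25.5 147.1] 2296.5 [0.4026 0.2595 0.044 ] tool mm [-122.1    1.2  160.3]
blob [466.7 308. ] [14.9 40.6] 415.0 [0.3501 0.0543 0.044 ] tool mm [-117.9  213.   160.3]
blob [ 42.9 314.6] [14.9 58.7] 602.5 [0.4558 0.4652 0.044 ] tool mm [-125.6 -211.2  160.3]
blob [156.8 288.1] [ 6.2 34.8] 97.0 [0.4543 0.3441 0.044 ] tool mm [-94.8 -94.1 160.3]
blob [348.2 283. ] [10.2 41.7] 126.5 [0.4101 0.1632 0.044 ] tool mm [-89.1  92.  160.3]
blob [253.5 250.3] [65.7 75.4] 1878.0 [0.4687 0.2424 0.044 ] tool mm [-5.380e+01  1.000e-01  1.603e+02]
blob [252.6 196.2] [82.5 87. ] 421.5 [0.5201 0.229  0.044 ] tool mm [ -0.7  -0.7 160.3]
blob [171.3 116.7] [23.1 24.5] 115.0 [0.6036 0.2748 0.044 ] tool mm [ 67.6 -67.1 160.3]
hole [150.1  87.9] [12.4 26.5] 104.5 [0.6292 0.2835 0.044 ] tool mm [ 89.9 -82.3 160.3]
[[ 9.638e-01 -2.668e-01 -1.000e-04]
 [-2.668e-01 -9.638e-01 -1.000e-04]
 [-1.000e-04  1.000e-04 -1.000e+00]] [-0.6 -0.6 75.6]
[252.90736085 196.6480995 ]
```

View pics/w5.png

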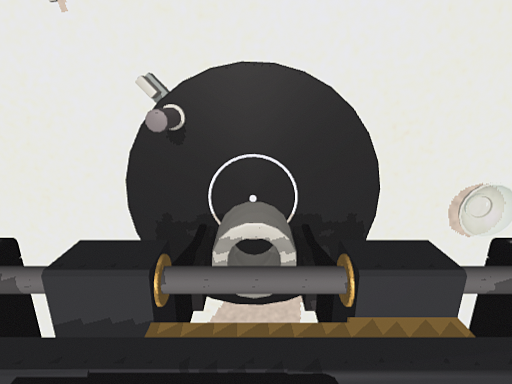

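The circle's centre (253,197) is right under the held ring. Lowering slowly onto the plate.

```bash
python3 -m pendant '[[[0,0,10],[0,0,0]],[[-1,-1,28],[0,0,0]],[[-1,-1,46],[0,0,0]],[[-1,-1,60],[0,0,0]],[[-1,-1,68],[0,0,0]],[[-1,-1,71],[0,0,0]],[[-1,-1,73],[0,0,0]],[[-1,-1,74],[0,0,0]],[[-1,-1,74],[0,0,0]]]'
python3 -m pendant '[[[0,0,0.5],[0,0,0]],[[0,0,1],[0,0,0]],[[0,0,1],[0,0,0]]]'
```

```text
time_s: 8.75
tcp_pos: [0.52, 0.2304, 0.1307]
ee_rot: [[0.964, -0.265, 0.001], [-0.265, -0.964, 0.001], [0.001, -0.001, -1.0]]
wrist_force: [0.2, 1.2, -2.6]
gripper_width: 0.512
gripper_force: 30.0
time_s: 9.05
tcp_pos: [0.5198, 0.2302, 0.1294]
ee_rot: [[0.964, -0.266, 0.0], [-0.266, -0.964, 0.0], [0.0, -0.0, -1.0]]
wrist_force: [-0.3, -0.7, -2.5]
gripper_width: 0.515
gripper_force: 30.0
```

```bash
python3 -m pendant '[[[0,0,0.5],[0,0,0]],[[0,0,0.5],[0,0,0]]]'
python3 -m pendant '[[[0,0,0.5],[0,0,0]],[[0,0,0.5],[0,0,0]]]'
```

```text
time_s: 9.25
tcp_pos: [0.5197, 0.2302, 0.1287]
ee_rot: [[0.964, -0.266, -0.0], [-0.266, -0.964, 0.0], [-0.0, 0.0, -1.0]]
wrist_force: [0.1, -0.4, -2.4]
gripper_width: 0.515
gripper_force: 30.0
time_s: 9.45
tcp_pos: [0.5198, 0.2302, 0.1287]
ee_rot: [[0.964, -0.265, 0.0], [-0.265, -0.964, -0.0], [0.0, 0.0, -1.0]]
wrist_force: [-2.0, -1.3, 0.7]
gripper_width: 0.519
gripper_force: 30.0
```

Contact: the vertical force has gone from −2.4 to +0.7 N. Opening.

```bash
python3 -m pendant '[[[0,0,0.3],[0,0,0]],[[0,0,0.3],[0,0,0]]]'
python3 -m pendant '[[[0,0,0],[0,0,0]],[[0,0,0],[0,0,0]],[[0,0,0],[0,0,0]],[[0,0,0],[0,0,0]],[[0,0,-5],[0,0,0]],[[0,0,-20],[0,0,0]],[[0,0,-45],[0,0,0]],[[0,0,-70],[0,0,0]],[[0,0,-80],[0,0,0]],[[0,0,-80],[0,0,0]]]' 0.75
python3 ring.py .079 w6
python3 - <<'E'
from h import *
import cv2
c=cap("top");st=r.sense();R=np.array(st["ee_rot"]);p=np.array(st["tcp_pos"])
print("to knob",(R.T@(np.array([.6030,.2731,.132])-p)*1000).round(1))
E
```

```text
time_s: 9.65
tcp_pos: [0.5197, 0.2302, 0.1286]
ee_rot: [[0.964, -0.265, 0.0], [-0.265, -0.964, -0.0], [0.0, -0.0, -1.0]]
wrist_force: [-3.1, -0.7, 4.5]
gripper_width: 0.515
gripper_force: 30.0
time_s: 10.65
tcp_pos: [0.5203, 0.2307, 0.2096]
ee_rot: [[0.964, -0.265, 0.003], [-0.265, -0.964, 0.002], [0.002, -0.003, -1.0]]
wrist_force: [-0.0, -0.1, -1.1]
gripper_width: 0.754
gripper_force: 0.0
tcp [0.51964525 0.2302058  0.20806139] F [-0.184432    0.19058954  0.00162105]
blob [123.6 282.9] [12.1 41.1] 126.0 [0.4836 0.3566 0.079 ] tool mm [ -68.4 -112.1  129.2]
blob [383.1 282.7] [13.2 42.7] 136.0 [0.4253 0.1424 0.079 ] tool mm [-67.6 109.8 129. ]
hole [254.9 208.5] [31.1 36.9] 884.0 [0.5193 0.2303 0.079 ] tool mm [-3.000e-01  1.000e-01  1.291e+02]
hole [256.  193.8] [77.2 78. ] 2809.0 [0.5309 0.2263 0.079 ] tool mm [ 11.9   0.9 129.1]
blob [176.5 115.7] [23.5 23.9] 113.5 [0.603  0.2662 0.079 ] tool mm [ 70.8 -56.7 129.1]
hole [156.1  86.9] [11.7 26.4] 101.0 [0.6254 0.2734 0.079 ] tool mm [ 90.5 -69.6 129.1]
to knob [ 69.4 -63.9  75. ]
```

View pics/w6.png

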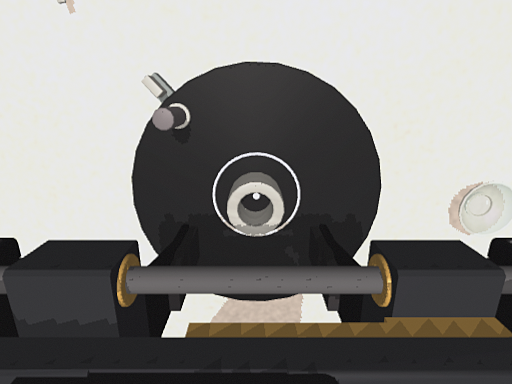

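The ring stands flat and nearly concentric inside the white circle (bore at (255,208), centre at .519,.230). Now the knob. I'll recheck it at (163,119) in this view.

```bash
python3 - <<'E'
from h import *
w=cap("wrist");st=r.sense();R=np.array(st["ee_rot"]);p=np.array(st["tcp_pos"])
q=ray(w,(163,119),.089);print(q,(R.T@(q-p)*1000).round(1),p,proj(w,(.603,.2731,.089)))
E
python3 -m pendant '[[[10,-9,0],[0,0,0]],[[30,-28,0],[0,0,0]],[[50,-46,0],[0,0,0]],[[64,-59,0],[0,0,0]],[[69,-64,5],[0,0,0]],[[69,-64,20],[0,0,0]],[[69,-64,40],[0,0,0]],[[69,-64,58],[0,0,0]],[[69,-64,68],[0,0,0]],[[69,-64,72],[0,0,0]]]' 0.6
python3 -m pendant '[[[0,0,0],[0,0,0]],[[0,0,0],[0,0,0]]]'
```

```text
[0.60156024 0.27133526 0.089     ] [ 68.6 -62.2 117.4] [0.51911643 0.22979512 0.20659368] [159.82317806 117.61472692]
time_s: 11.8
tcp_pos: [0.6022, 0.2729, 0.1338]
ee_rot: [[0.964, -0.266, -0.003], [-0.266, -0.964, -0.002], [-0.003, 0.003, -1.0]]
wrist_force: [0.4, 1.4, 0.6]
gripper_width: 0.602
gripper_force: 0.0
time_s: 12.0
tcp_pos: [0.6036, 0.2738, 0.1367]
ee_rot: [[0.964, -0.265, 0.001], [-0.265, -0.964, 0.001], [0.001, -0.001, -1.0]]
wrist_force: [-0.3, 0.1, 0.4]
gripper_width: 0.603
gripper_force: 0.0
```

Close on the knob and compare the measured TCP and force.

```bash
python3 -m pendant '[[[0,0,0],[0,0,0]],[[0,0,0],[0,0,0]],[[0,0,0],[0,0,0]],[[0,0,0],[0,0,0]],[[0,0,0],[0,0,0]],[[0,0,0],[0,0,0]],[[0,0,0],[0,0,0]],[[0,0,0],[0,0,0]],[[0,0,0],[0,0,0]],[[0,0,0],[0,0,0]]]' 0
cat > arc.py <<'E'
import numpy as np,sys
C=np.array([float(sys.argv[1]),float(sys.argv[2])]); r=95.; P=np.array([float(sys.argv[3]),float(sys.argv[4])])
R=np.array([[.964,-.265],[-.265,-.964]])
a0=float(sys.argv[5])
for s in(3,9,18,27,36,45,53,58,60,60):
    a=np.radians(a0+s); q=C+r*np.array([np.cos(a),np.sin(a)]); print((R.T@(q-P)).round(1),end=" ")
print()
E
python3 arc.py 519.7 229.3 603.4 273.7 27.9
```

```text
time_s: 13.0
tcp_pos: [0.6033, 0.2735, 0.136]
ee_rot: [[0.964, -0.266, -0.0], [-0.266, -0.964, -0.0], [-0.0, 0.0, -1.0]]
wrist_force: [-1.2, -1.0, 0.7]
gripper_width: 0.175
gripper_force: 30.0
[-3.3 -3.6] [-10.8 -10.1] [-23.3 -18.3] [-36.9 -24.4] [-51.2 -28.3] [-66.1 -30. ] [-79.3 -29.4] [-87.5 -28.2] [-90.7 -27.5] [-90.7 -27.5]
```

```bash
python3 -m pendant '[[[-3,-4,0],[0,0,0]],[[-11,-10,0],[0,0,0]],[[-23,-18,0],[0,0,0]],[[-37,-24,0],[0,0,0]],[[-51,-28,0],[0,0,0]],[[-66,-30,0],[0,0,0]],[[-79,-29,0],[0,0,0]],[[-87,-28,0],[0,0,0]],[[-91,-27.5,0],[0,0,0]],[[-91,-27.5,0],[0,0,0]]]'
python3 arc.py 519.7 229.3 523.0 324.3 87.9
```

```text
time_s: 14.0
tcp_pos: [0.522, 0.3245, 0.136]
ee_rot: [[0.964, -0.265, -0.001], [-0.265, -0.964, 0.0], [-0.001, -0.0, -1.0]]
wrist_force: [-2.1, -0.2, 0.3]
gripper_width: 0.175
gripper_force: 30.0
[-4.6  1.3] [-14.    4.6] [-27.3  11.3] [-39.4  20. ] [-50.   30.5] [-58.8  42.5] [-65.   54.2] [-68.  62.] [-69.   65.1] [-69.   65.1]
```

```bash
python3 -m pendant '[[[-5,1,0],[0,0,0]],[[-14,5,0],[0,0,0]],[[-27,11,0],[0,0,0]],[[-39,20,0],[0,0,0]],[[-50,30.5,0],[0,0,0]],[[-59,42.5,0],[0,0,0]],[[-65,54,0],[0,0,0]],[[-68,62,0],[0,0,0]],[[-69,65,0],[0,0,0]],[[-69,65,0],[0,0,0]]]'
python3 arc.py 519.7 229.3 439.3 279.9 147.9
```

```text
time_s: 15.0
tcp_pos: [0.4383, 0.2795, 0.136]
ee_rot: [[0.964, -0.266, -0.001], [-0.266, -0.964, -0.001], [-0.001, 0.001, -1.0]]
wrist_force: [-3.8, 1.0, 2.6]
gripper_width: 0.174
gripper_force: 30.0
[-1.3  4.9] [-3.2 14.7] [-4.  29.6] [-2.5 44.4] [ 1.3 58.8] [ 7.3 72.5] [14.3 83.7] [19.5 90.1] [21.8 92.6] [21.8 92.6]
```

```bash
python3 -m pendant '[[[-1,5,0],[0,0,0]],[[-3,15,0],[0,0,0]],[[-4,30,0],[0,0,0]],[[-2.5,44,0],[0,0,0]],[[1,59,0],[0,0,0]],[[7,72.5,0],[0,0,0]],[[14,84,0],[0,0,0]],[[19.5,90,0],[0,0,0]],[[22,92.5,0],[0,0,0]],[[22,92.5,0],[0,0,0]]]'
python3 arc.py 519.7 229.3 436.0 184.9 207.9
python3 ring.py .079 w7 | grep -v blob
```

```text
time_s: 16.0
tcp_pos: [0.4359, 0.1838, 0.1359]
ee_rot: [[0.964, -0.267, -0.001], [-0.267, -0.964, -0.002], [-0.001, 0.002, -1.0]]
wrist_force: [-0.2, -2.2, 2.7]
gripper_width: 0.172
gripper_force: 30.0
[3.3 3.6] [10.8 10.1] [23.3 18.3] [36.9 24.4] [51.2 28.3] [66.1 30. ] [79.3 29.4] [87.5 28.2] [90.7 27.5] [90.7 27.5] 
tcp [0.43575152 0.18409314 0.13591555] F [-1.88656216 -1.57988509  3.34173554]
hole [118.2 125.9] [54.  63.4] 2658.0 [0.5201 0.2292 0.079 ] tool mm [ 69.3 -66.   56.8]
```

The ring's bore is still at the centre (.520,.229). Continuing.

```bash
python3 -m pendant '[[[3,4,0],[0,0,0]],[[11,10,0],[0,0,0]],[[23,18,0],[0,0,0]],[[37,24,0],[0,0,0]],[[51,28,0],[0,0,0]],[[66,30,0],[0,0,0]],[[79,29,0],[0,0,0]],[[87,28,0],[0,0,0]],[[91,27.5,0],[0,0,0]],[[91,27.5,0],[0,0,0]]]'
python3 arc.py 519.7 229.3 516.4 134.3 267.9
```

```text
time_s: 17.05
tcp_pos: [0.5173, 0.1345, 0.136]
ee_rot: [[0.964, -0.265, 0.002], [-0.265, -0.964, 0.001], [0.002, -0.001, -1.0]]
wrist_force: [1.8, -0.6, -0.1]
gripper_width: 0.175
gripper_force: 30.0
[ 4.6 -1.3] [14.  -4.6] [ 27.3 -11.3] [ 39.4 -20. ] [ 50.  -30.5] [ 58.8 -42.5] [ 65.  -54.2] [ 68. -62.] [ 69.  -65.1] [ 69.  -65.1]
```

```bash
python3 -m pendant '[[[5,-1,0],[0,0,0]],[[14,-5,0],[0,0,0]],[[27,-11,0],[0,0,0]],[[39,-20,0],[0,0,0]],[[50,-30.5,0],[0,0,0]],[[59,-42.5,0],[0,0,0]],[[65,-54,0],[0,0,0]],[[68,-62,0],[0,0,0]],[[69,-65,0],[0,0,0]],[[69,-65,0],[0,0,0]]]'
python3 arc.py 519.7 229.3 600.1 178.7 327.9
```

```text
time_s: 18.05
tcp_pos: [0.5999, 0.1794, 0.136]
ee_rot: [[0.964, -0.265, -0.0], [-0.265, -0.964, 0.001], [-0.0, -0.001, -1.0]]
wrist_force: [-3.5, 3.0, 3.2]
gripper_width: 0.173
gripper_force: 30.0
[ 1.3 -4.9] [  3.2 -14.7] [  4.  -29.6] [  2.5 -44.4] [ -1.3 -58.8] [ -7.3 -72.5] [-14.3 -83.7] [-19.5 -90.1] [-21.8 -92.6] [-21.8 -92.6]
```

```bash
python3 -m pendant '[[[1,-5,0],[0,0,0]],[[3,-15,0],[0,0,0]],[[4,-30,0],[0,0,0]],[[2.5,-44,0],[0,0,0]],[[-1,-59,0],[0,0,0]],[[-7,-72.5,0],[0,0,0]],[[-14,-84,0],[0,0,0]],[[-19.5,-90,0],[0,0,0]],[[-22,-92.5,0],[0,0,0]],[[-22,-92.5,0],[0,0,0]]]'
python3 -m pendant '[[[0,0,0],[0,0,0]],[[0,0,0],[0,0,0]]]'
```

```text
time_s: 19.05
tcp_pos: [0.6031, 0.2742, 0.136]
ee_rot: [[0.964, -0.265, -0.0], [-0.265, -0.964, -0.0], [-0.0, 0.0, -1.0]]
wrist_force: [-5.2, -1.8, 4.2]
gripper_width: 0.175
gripper_force: 30.0
time_s: 19.25
tcp_pos: [0.6034, 0.2735, 0.1359]
ee_rot: [[0.964, -0.266, -0.0], [-0.266, -0.964, 0.0], [-0.0, -0.0, -1.0]]
wrist_force: [-4.5, -0.1, 4.5]
gripper_width: 0.174
gripper_force: 30.0
```

Back at the starting position to within 0.2 mm. Release, rise, back off and check.

```bash
python3 -m pendant '[[[0,0,0],[0,0,0]],[[0,0,0],[0,0,0]],[[0,0,0],[0,0,0]],[[0,0,0],[0,0,0]],[[0,0,0],[0,0,0]],[[0,0,-6],[0,0,0]],[[0,0,-25],[0,0,0]],[[0,0,-50],[0,0,0]],[[0,0,-70],[0,0,0]],[[0,0,-80],[0,0,0]]]' 0.6
python3 -m pendant '[[[-20,15,-10],[0,0,0]],[[-50,40,-40],[0,0,0]],[[-70,55,-70],[0,0,0]],[[-75,60,-80],[0,0,0]],[[-75,60,-80],[0,0,0]],[[-75,60,-80],[0,0,0]]]'
python3 ring.py .079 w8 | grep -v blob
python3 - <<'E'
from h import *
w=cap("wrist"); s=cap("scene")
C=np.array([.5197,.2291]);print("expect knob",proj(w,(.603,.2731,.089)),"pointer",proj(w,(.638,.2875,.038)),"circle",proj(w,(.5197,.229,.044)))
a=cv2.resize(w["bgr"][60:260,110:370],None,fx=1.5,fy=1.5)
b=s["bgr"]; H=b.shape[0]; a=cv2.copyMakeBorder(a,0,H-a.shape[0],0,0,0)
cv2.imwrite("pics/fin.png",np.hstack([b[:,80:480],a]))
E
```

```text
time_s: 20.25
tcp_pos: [0.6041, 0.274, 0.2188]
ee_rot: [[0.964, -0.265, 0.004], [-0.265, -0.964, 0.002], [0.003, -0.003, -1.0]]
wrist_force: [0.4, 0.2, 0.8]
gripper_width: 0.597
gripper_force: 0.0
time_s: 20.85
tcp_pos: [0.5151, 0.2358, 0.295]
ee_rot: [[0.964, -0.266, -0.001], [-0.266, -0.964, -0.0], [-0.001, 0.0, -1.0]]
wrist_force: [0.6, -0.6, 0.0]
gripper_width: 0.597
gripper_force: 0.0
tcp [0.51518187 0.2357585  0.29426423] F [ 0.14088899 -0.78000866 -1.04373028]
hole [257.5 174.3] [26.4 27.3] 564.0 [0.5191 0.2302 0.079 ] tool mm [  5.6   4.  215.3]
hole [258.  166.3] [62.6 64.2] 3153.5 [0.5273 0.2275 0.079 ] tool mm [ 14.3   4.4 215.2]
expect knob [190.7949504  105.90678918] pointer [176.91402289  75.98279109] circle [257.66473196 166.29903297]
```

View pics/fin.png

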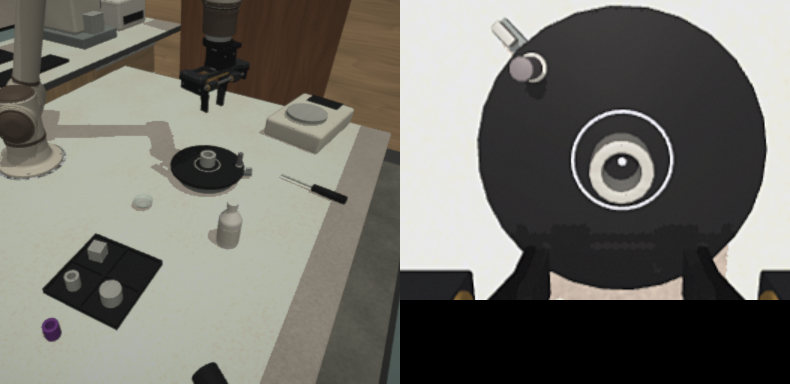

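The ring is flat in the circle and the knob is back at the pointer (crop 521,68). The other specimens, the dish and the bottle are where they were, and the arm is clear.

```bash
python3 -c "
from station import r
print(r.finish_job())"
```

```text
the job is handed in; nothing more can be done
None
```

The job is handed in at about 21 s of the 72 s: the larger ring stands flat in the white circle, the table has made one full turn back to the pointer, and the other specimens, dish and bottle were left untouched.

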